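# Fit the splined capper head into the corker's tool socket and hold it home

## Robot

A 6-joint arm with a two-finger parallel gripper is mounted at the origin on the work surface. World frame = base frame: x ahead of the robot, y to its left, z up, the work surface at z = 0. Lengths are in m, angles in degrees, forces in N, time in s.
With the tool pointing down it reaches from about 0.15 to 0.775 m from the base axis. Payload 6.1 kg.
Tool frame: the origin (TCP) lies at the very end of the fingers, on their centre line; the grasp point (between the pads) lies 19 mm behind it (manip.grasp_offset is the distance from the TCP to the grasp point, in m); z points along the fingers, y is the direction in which the jaws open and shut (so a half turn about z gives the same grasp; the last joint's range is limited). The gripper opens to 85 mm and grips with 20 to 120 N. Pads are 22 mm wide; open, the fingers measure 114 mm over their backs; the gripper's body (76 mm by 85 mm) begins 54 mm behind the grasp point. The pads swing forward as they close: fully open they stand 13 mm farther back than shut.
Start: joints at [73.109, 7.208, -2.269, 80.523, 0, 90], TCP at [0.153, 0.502, 0.231] pointing down, gripper open.
Joint ranges: [-155.77, 155.77], [-54.66, 111.73], [-72.52, 77.12], [-102.08, 115.82], [-83.92, 84.16], [-180, 180]. Speed limits (degrees/s): [136.94, 136.94, 172.46, 180, 180, 180].

## Interface

Orientations are given as a 3x3 rotation matrix whose columns are the frame's x, y, z axes.
In Python, from rig import status, get_image, camera_info, hand_in, manip gives the robot as it stands.
- The arm moves only by the tool servo_tool, never from a script. Its arguments are lists of equal length, an entry for each row: "claw": the closure, from 0 (fully open) to 1 (shut); "xyz": the shift along the tool's x, y, z in mm, a list of three; "yaw": the turn about the tool's z in rad. In form: {"claw": [claw, ...], "xyz": [[dx, dy, dz], ...], "yaw": [yaw, ...]}. A call has exactly 8 rows; each row shifts and turns the pose as measured when the row begins, along the tool's axes as they then stand; what a row does not reach is not made up. A row lasts 1/10 s, in which the tool goes at most 50 mm and 8.59 degrees, less where a joint would pass 70% of its speed; a pose out of reach is approached as far as the arm can. A call with a gripper value outside its range is refused whole. The fingers move at their own pace and stop on an object; the grip force is fixed at half the most. Time passes only in rows, so rows that do not move let the fingers close, or fill a call up. It gives the time, the measured TCP pose, the force and the opening at its end, in the units of the state.
- status.read_state(): the state, without advancing time (a new reading comes with each control period).
- get_image(name): name is "scene" or "top" or "wrist"; returns the picture (420x560x3 uint8, red, green, blue); there is no depth.
- camera_info(name): a dict with "fx", "fy", "cx", "cy" (pixels), "k1" (the pictures are not rectified: a ray, as slopes to the right and down, at radius r is drawn at 1 + k1 r^2 times it, then the intrinsics apply), "R" (3x3) and "t" (3): a world point X has camera coordinates R X + t. Camera axes: x right, y down, z forward; pixel columns grow to the right and rows downward; lengths in m; the calibration is good to about 2 mm. A picture is of the moment at which its call begins: read the wrist's pose just before it. camera_info takes no time and is no camera call; for the wrist camera it gives the pose at the moment of the call.
- hand_in(): hands the job in, once; it reports no verdict.
The state is a dict: "t": time; "q": joint angles; "joint_velocities": joint speeds; "joint_efforts": joint torques, N m; "tcp_pos": TCP position; "orientation": TCP orientation; "contact_force": force on the tool from outside, world axes, zero at the start; "torque": the same for the moment, N m; "grip_width": finger opening in m.
Only numpy, scipy, OpenCV 4.12 (cv2) and the standard library are available. Lean on these libraries where they do the work, as an engineer would, in place of code of your own. Each camera call takes 0.05 s, during which the arm holds its last target.

## Task

Lift the steel dust guard off the corker's red tool socket by its black grip, hang it astride the horizontal bar and let go of it. Then take the capper head out of its wooden rest, turn it until its four splines mesh with the slots of the socket, slide it fully home against the ejector spring, and finish still gripping it and keeping it pressed down, so that the locking pin can go in. Leave the bottles and the other things on the counter where they are.

Things in the scene. Friction and masses are not known exactly. Their poses are not given: they have to be found in the camera images.
- guard_grip (a point): Middle of the black grip of the stainless dust guard (0.18 kg): a bar along the guard's ridge, 46 long (own x), 12 thick (y), 36 tall; z up. This point is 13 below the grip's top, 23 above the ridge and 95 above the lower edge of the guard's legs. Hung on the bar, this point is 34 above the bar's axis.
- guard_ridge (a point): Underside of the guard's ridge, at its middle, 26 below guard_grip, same axes. The guard is an inverted U with a gabled roof sloping 25 degrees to either side, open at both ends, 80 long (x), 77 wide over its legs, 71 inside. At the start it stands on the foot of the tool socket, covering it.
- rail_mid (a point): Middle of the axis of the fixed horizontal steel bar, 16 in diameter, which runs along this point's y between two posts about 250 apart; z up, axis 130 above the counter. The guard hangs astride it with its ridge along the bar, anywhere clear of the posts.
- head_hub (a point): Middle of the square hub of the stainless capper head (0.32 kg): 32 x 32, faces square to its x and y, from 22 below to 12 above this point; a round bell mouth, 32 diameter, 8 high, on top. Below the hub a flange of 50 diameter, 5 thick, its underside 27 below this point. z up. At the start it stands loose in the 36 wide square hole of a fixed beech rest (76 x 76 x 52 high).
- head_tip (a point): Tip of the head's stem, 67 below head_hub, same axes. The stem is a cross of four splines along x and y, 30 across, each 8 wide, with rounded lower ends 12 above this tip, and ahead of them a tapered round pilot nose of 12.6 diameter. Any quarter turn of it fits the socket.
- socket_mouth (a point): Centre of the mouth of the fixed tool socket, on the bright top of a 58 x 58 block, 62 above the counter (red foot plate 124 x 110 x 12). The bore is a cross of four slots along this point's x and y, each 10.4 wide, 32.4 from end to end; z up. Home, the flange lies on the block and head_hub is 27 above this point; not meshed, it stops at 55; from 37 down it pushes the ejector.
- ejector (a joint): Travel of the sprung ejector pad in the bottom of the socket, m: 0 = up, about 0.010 when the head is home. The spring pushes back with 5 N at 0 and 11 N at 0.010, and lifts the head if it is not held down.
- bottle_a: Squat amber bottle, 74 diameter, 138 high, origin at the middle of its underside: a bystander.
- bottle_b: The other squat amber bottle, the same size: a bystander.
- ring: Chrome cork-sizing ring lying flat, 54 diameter, 20 high, origin under its centre: a bystander.
- dowel: Beech tamping dowel lying along its x, 175 long, 34 wide at its head, 22 high: a bystander.
- corkscrew: Corkscrew with a wooden T handle, lying, 120 x 90 x 20: a bystander.
- tin: Green tin of crown caps, 70 diameter, 70 high: a bystander.
There are look-alikes about, which are no part of the job. What is shaped like the part that bears head_hub but yellow is not meant.

How it is judged:
By the outcome, as a careful person would: the job done as asked, in the order asked, and still so for the second after the job is handed in, while the arm keeps its last pose, push and grip.
It also fails if it takes over 58 s, if anything falls off the work surface, if the arm or the gripper's body presses on something with over 40 N, if the wrist force passes 120 N, or if a joint passes its speed limit or range.

## Working session

There is one attempt and no reset: what is moved stays moved. The work goes in short steps, Python scripts to look and compute and a tool call to move; the robot and the scene stay as the last step left them, time stands still between calls to the robot, and variables do not carry over. Pictures are saved under pics/ and viewed, and the job is handed in when it is done.

Besides the shell and the picture viewer there is one more tool, called after "Request:" as name(argument=value, ...) on one line, values as JSON. servo_tool: Moves the arm, as the interface text tells. Its arguments: {"type":"object","properties":{"claw":{"type":"array"},"xyz":{"type":"array"},"yaw":{"type":"array"}},"required":["claw","xyz","yaw"]}

```bash
mkdir -p pics; ls; python3 - <<'E'
from rig import status,get_image,camera_info,manip
import cv2,numpy as np
print({k:np.round(v,3).tolist() for k,v in status.read_state().items()}, manip.grasp_offset)
for n in("scene","top","wrist"):
    c=camera_info(n); print(n,{k:np.round(v,4).tolist() for k,v in c.items()})
    cv2.imwrite(f"pics/{n}0.png",get_image(n)[:,:,::-1])
E
```

```text
pics
{'t': 0.0, 'q': [73.109, 7.242, -2.326, 80.521, -0.001, 90.0], 'joint_velocities': [-0.073, -0.076, -0.01, -0.026, 0.074, -0.094], 'joint_efforts': [-0.001, -43.591, 35.293, 0.017, -0.0, 0.0], 'tcp_pos': [0.152, 0.502, 0.231], 'orientation': [[-0.957, 0.291, -0.0], [0.291, 0.957, -0.001], [-0.0, -0.002, -1.0]], 'contact_force': [0.053, -0.771, 0.591], 'torque': [-0.0, 0.016, -0.059], 'grip_width': 0.085} 0.0187
scene {'fx': 453.1865, 'fy': 453.1865, 'cx': 288.4216, 'cy': 208.989, 'k1': -0.1014, 'R': [[-0.7755, 0.6312, -0.015], [0.4715, 0.5632, -0.6786], [-0.4199, -0.5333, -0.7344]], 't': [0.4815, -0.1932, 1.5953]}
top {'fx': 381.0742, 'fy': 381.0742, 'cx': 278.5676, 'cy': 206.5601, 'k1': -0.0209, 'R': [[0.021, -0.9998, 0.007], [-0.9879, -0.0218, -0.1536], [0.1537, -0.0037, -0.9881]], 't': [-0.0318, 0.6275, 1.1285]}
wrist {'fx': 305.2298, 'fy': 305.2298, 'cx': 271.68, 'cy': 207.522, 'k1': -0.0018, 'R': [[0.2905, 0.9569, -0.0022], [0.9142, -0.2769, 0.2959], [0.2825, -0.088, -0.9552]], 't': [-0.5239, -0.0405, 0.3808]}
```

View pics/scene0.png

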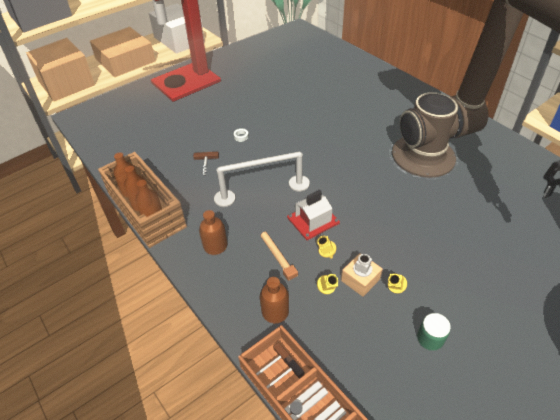

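View pics/top0.png

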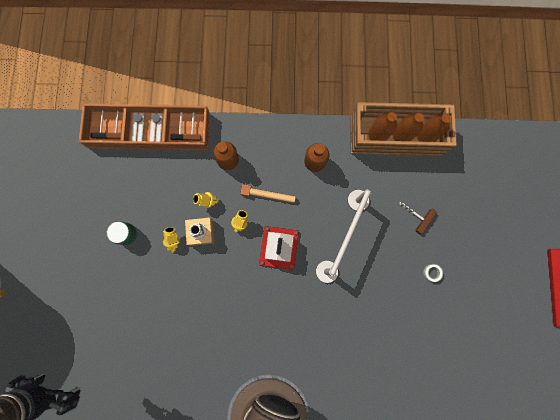

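View pics/wrist0.png

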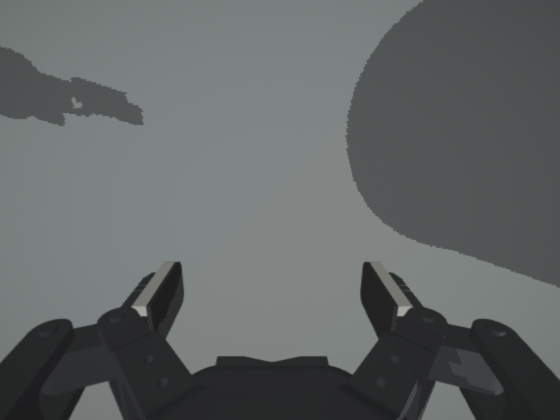

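```bash
cat > h.py <<'E'
import numpy as np,cv2
from rig import status,get_image,camera_info
def ray(c,u,v):
    K=np.array([[c['fx'],0,c['cx']],[0,c['fy'],c['cy']],[0,0,1]]);d=np.array([c['k1'],0,0,0.])
    p=cv2.undistortPoints(np.array([[[u,v]]],float),K,d)[0,0]
    R=np.array(c['R']);t=np.array(c['t'])
    w=R.T@np.array([p[0],p[1],1]);return -R.T@t,w/np.linalg.norm(w)
def onz(c,u,v,z):
    o,w=ray(c,u,v);return o+w*(z-o[2])/w[2]
def proj(c,X):
    K=np.array([[c['fx'],0,c['cx']],[0,c['fy'],c['cy']],[0,0,1]])
    r,_=cv2.Rodrigues(np.array(c['R']))
    return cv2.projectPoints(np.array([X],float),r,np.array(c['t'],float),K,np.array([c['k1'],0,0,0.]))[0][0,0]
def tri(c1,p1,c2,p2):
    o1,a=ray(c1,*p1);o2,b=ray(c2,*p2)
    s=np.linalg.lstsq(np.c_[a,-b],o2-o1,rcond=None)[0]
    x,y=o1+a*s[0],o2+b*s[1];return (x+y)/2,np.linalg.norm(x-y)
def crop(src,x0,y0,x1,y1,k,out):
    im=cv2.imread(src)[y0:y1,x0:x1];im=cv2.resize(im,None,fx=k,fy=k,interpolation=cv2.INTER_CUBIC)
    for x in range((x0+9)//10*10,x1,10):
        cv2.putText(im,str(x),((x-x0)*k,9),0,.33,(0,255,0),1);cv2.line(im,((x-x0)*k,10),((x-x0)*k,14),(0,255,0),1)
    for y in range((y0+9)//10*10,y1,10):
        cv2.putText(im,str(y),(0,(y-y0)*k+4),0,.33,(0,255,0),1)
    cv2.imwrite(out,im)
E
python3 - <<'E'
from h import *
crop('pics/top0.png',150,180,310,290,5,'pics/tc.png')
crop('pics/scene0.png',280,180,420,300,5,'pics/sc.png')
crop('pics/top0.png',310,180,380,290,5,'pics/tr.png')
E
```

```text
(no output)
```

View pics/tc.png

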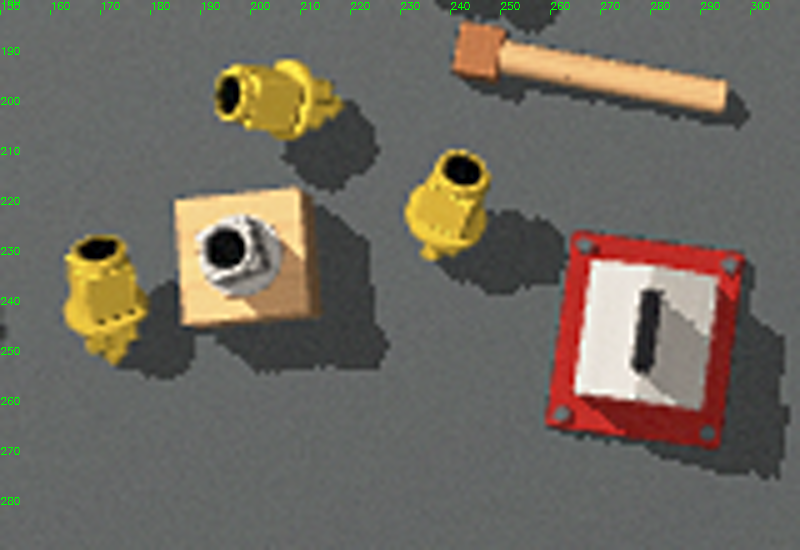

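View pics/sc.png

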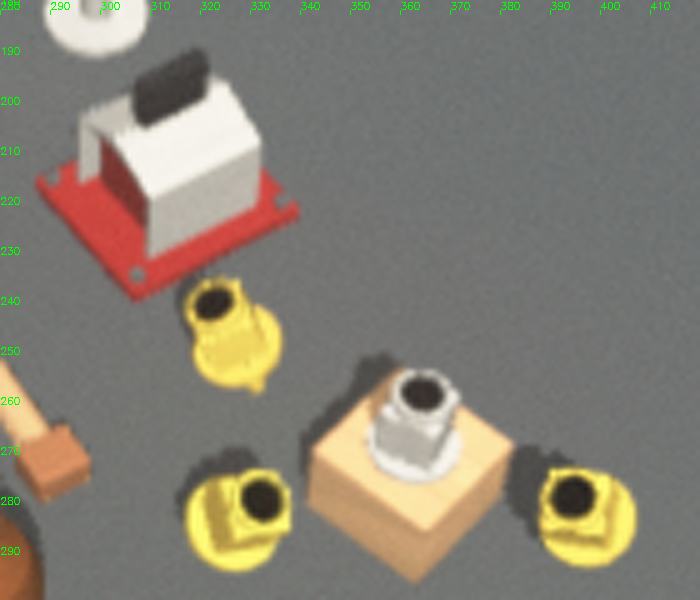

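View pics/tr.png

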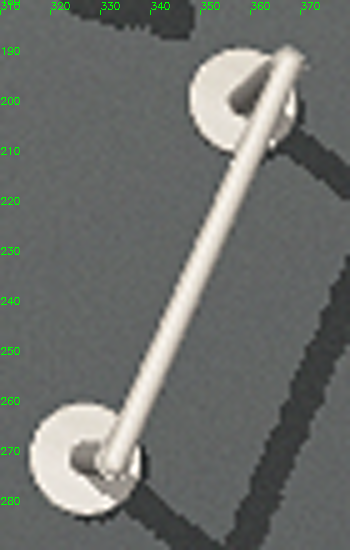

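```bash
python3 - <<'E'
from h import *
T=camera_info('top');S=camera_info('scene');np.set_printoptions(precision=4,suppress=True)
im=cv2.cvtColor(cv2.imread('pics/top0.png'),cv2.COLOR_BGR2HSV)
print('cam',-np.array(T['R']).T@T['t'])
# red plate
m=(((im[...,0]<6)|(im[...,0]>174))&(im[...,1]>170)&(im[...,2]>100)).astype(np.uint8)
m[:, :255]=0;m[:,305:]=0;m[:220]=0;m[275:]=0
cs,_=cv2.findContours(m,0,2);c=max(cs,key=cv2.contourArea)
b=cv2.minAreaRect(cv2.convexHull(c));bp=cv2.boxPoints(b);P=np.array([onz(T,*p,0.012) for p in bp]);print('plate',b,'\n',P,P.mean(0),np.linalg.norm(np.diff(P,axis=0),axis=1))
for i in(0,1):
    d=P[i+1]-P[i];print(np.degrees(np.arctan2(d[1],d[0])))
m=((im[...,2]<60)).astype(np.uint8);m[:, :272]=0;m[:,288:]=0;m[:234]=0;m[258:]=0
cs,_=cv2.findContours(m,0,2);c=max(cs,key=cv2.contourArea);b=cv2.minAreaRect(c);print('grip',b)
for p in cv2.boxPoints(b): print(p,onz(T,*p,0.12))
print('grip c',onz(T,*b[0],0.12))
# scene/top tri of grip ends top
print(tri(T,(280,238),S,(319,191)),tri(T,(277.7,254),S,(305,200)))
for p in((280,238),(277.7,254)):print(proj(S,onz(T,*p,.12)))
print('rail',onz(T,366,193,.130),onz(T,332,271,.130))
print(onz(T,360,208,.130),onz(T,336,262,.130))
# rest
m=((im[...,0]>8)&(im[...,0]<22)&(im[...,1]>60)&(im[...,2]>140)).astype(np.uint8);m[:,:180]=0;m[:,218:]=0;m[:212]=0;m[250:]=0
cs,_=cv2.findContours(m,0,2);c=max(cs,key=cv2.contourArea);b=cv2.minAreaRect(cv2.convexHull(c));bp=cv2.boxPoints(b);P=np.array([onz(T,*p,0.052) for p in bp]);print('rest',b,'\n',P,P.mean(0),np.linalg.norm(np.diff(P,axis=0),axis=1))
d=P[1]-P[0];print(np.degrees(np.arctan2(d[1],d[0])))
print('mouth top', tri(T,(195,229.5),S,(362.5,259)))
E
```

```text
cam [ 0.4471 -0.0139  1.2117]
plate ((278.49127197265625, 247.56552124023438), (34.56080627441406, 39.054378509521484), 7.594643592834473) 
 [[ 0.4494  0.0393  0.012 ]
 [ 0.5708  0.0265  0.012 ]
 [ 0.5586 -0.082   0.012 ]
 [ 0.4376 -0.0675  0.012 ]] [ 0.5041 -0.0209  0.012 ] [0.122  0.1092 0.1219]
-6.034793210492999
-96.37901153488464
grip ((279.1153869628906, 245.57693481445312), (3.348937749862671, 15.256272315979004), 7.125016689300537)
[276.5077 252.9385] [ 0.4832 -0.0149  0.12  ]
[278.4 237.8] [ 0.5264 -0.0194  0.12  ]
[281.7231 238.2154] [ 0.5254 -0.0289  0.12  ]
[279.8307 253.3539] [ 0.4823 -0.0244  0.12  ]
grip c [ 0.5043 -0.0219  0.12  ]
(array([ 0.5145, -0.0131,  0.1397]), np.float64(0.029269904955222466)) (array([ 0.4986, -0.0341,  0.0712]), np.float64(0.04564636647803394))
[308.1841 194.9884]
[321.3357 188.8469]
rail [ 0.6607 -0.2703  0.13  ] [ 0.4358 -0.1716  0.13  ]
[ 0.6164 -0.2524  0.13  ] [ 0.4611 -0.1829  0.13  ]
rest ((197.8451385498047, 230.677001953125), (25.94240951538086, 25.410259246826172), 86.18592071533203) 
 [[0.5839 0.2697 0.052 ]
 [0.5908 0.1922 0.052 ]
 [0.5118 0.1832 0.052 ]
 [0.505  0.2598 0.052 ]] [0.5479 0.2262 0.052 ] [0.0777 0.0795 0.0769]
-84.88234674713739
mouth top (array([0.5494, 0.2247, 0.0911]), np.float64(0.005235854762533378))
```

```bash
cat >> h.py <<'E'
def delta(target,yang=None):
    s=status.read_state();R=np.array(s['orientation']);p=np.array(s['tcp_pos'])
    d=R.T@(np.array(target)-p)*1000
    a=np.degrees(np.arctan2(R[1,1],R[0,1]))
    print('t',round(s['t'],2),'tcp',p.round(4),'yang',round(a,2),'tilt',R[:,2].round(4),'F',np.round(s['contact_force'],1),'w',round(s['grip_width'],4),'q',np.round(s['q'],0))
    print('d tool mm',d.round(1),'yaw', None if yang is None else round(float(-np.radians(yang-a)),3))
E
python3 - <<'E'
from h import *
c=camera_info('wrist');s=status.read_state();R=np.array(s['orientation'])
print(R.T@(-np.array(c['R']).T@c['t']-s['tcp_pos']), R.T@np.array(c['R'])[2])
delta([.504,-.0215,.231],83.8)
E
```

```text
[ 7.39693574e-02 -7.95889611e-05 -1.44001935e-01] [-2.95880445e-01 -6.84494425e-04  9.55224735e-01]
t 0.15 tcp [0.1524 0.502  0.2307] yang 73.11 tilt [-4.0e-04 -1.2e-03 -1.0e+00] F [ 0.2 -0.3 -0.1] w 0.0857 q [73.  7. -2. 81.  0. 90.]
d tool mm [-4.885e+02 -3.988e+02  2.000e-01] yaw -0.187
```

Request:
servo_tool(claw=[0, 0, 0, 0, 0, 0, 0, 0], xyz=[[-35, -28, 0], [-37, -30, 0], [-37, -30, 0], [-37, -30, 0], [-37, -30, 0], [-37, -30, 0], [-37, -30, 0], [-37, -30, 0]], yaw=[0, 0, 0, 0, 0, 0, 0, 0])

```text
t: 0.95
tcp_pos: [0.3688, 0.1827, 0.2279]
orientation: [[-0.961, 0.278, -0.002], [0.278, 0.961, -0.004], [0.0, -0.004, -1.0]]
contact_force: [1.2, 0.3, 0.4]
grip_width: 0.0853
```

```bash
python3 -c "
from h import *
delta([.504,-.0215,.231],83.8)"
```

```text
t 0.95 tcp [0.3688 0.1827 0.2279] yang 73.87 tilt [-0.0015 -0.0035 -1.    ] F [1.2 0.3 0.4] w 0.0853 q [ 26.  -5. -15.  80.  -0.  43.]
d tool mm [-186.6 -158.6   -2.5] yaw -0.173
```

Request:
servo_tool(claw=[0, 0, 0, 0, 0, 0, 0, 0], xyz=[[-34, -29, -1], [-34, -29, 0], [-34, -29, 0], [-34, -29, 0], [-30, -24, 0], [-15, -12, 0], [0, 0, 0], [0, 0, 0]], yaw=[0, 0, 0, 0, -0.05, -0.05, -0.05, -0.02])

```text
t: 1.75
tcp_pos: [0.5066, -0.0292, 0.2271]
orientation: [[-0.993, 0.116, -0.003], [0.116, 0.993, -0.004], [0.003, -0.004, -1.0]]
contact_force: [-0.4, 1.1, 0.0]
grip_width: 0.0853
```

```bash
python3 -c "
from h import *
delta([.504,-.0215,.231],83.8)
c=camera_info('wrist');cv2.imwrite('pics/w1.png',get_image('wrist')[:,:,::-1])
import json;json.dump({k:np.array(v).tolist() for k,v in c.items()},open('pics/w1.json','w'))
crop('pics/w1.png',160,120,440,330,3,'pics/w1c.png')
"
```

```text
t 1.75 tcp [ 0.5066 -0.0292  0.2271] yang 83.37 tilt [-0.0034 -0.0036 -1.    ] F [-0.4  1.1  0. ] w 0.0853 q [-3.  5. -5. 80. -0.  3.]
d tool mm [ 3.5  7.4 -3.9] yaw -0.008
```

View pics/w1.png

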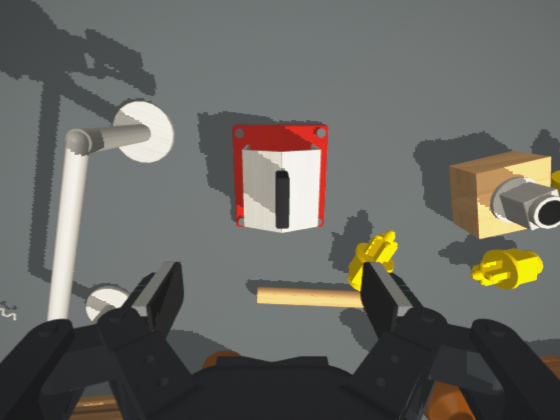

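```bash
python3 -c "
from h import *
crop('pics/w1.png',225,115,345,240,5,'pics/w1c.png')
crop('pics/w1.png',440,140,560,250,5,'pics/w1d.png')
"
```

```text
(no output)
```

View pics/w1c.png

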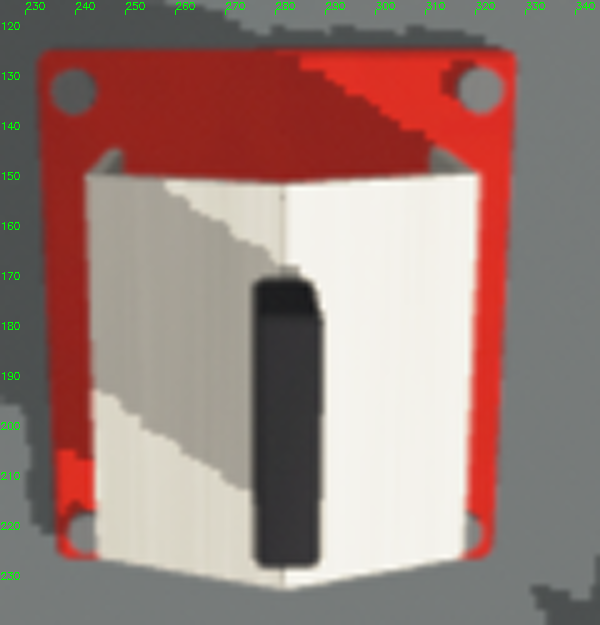

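View pics/w1d.png

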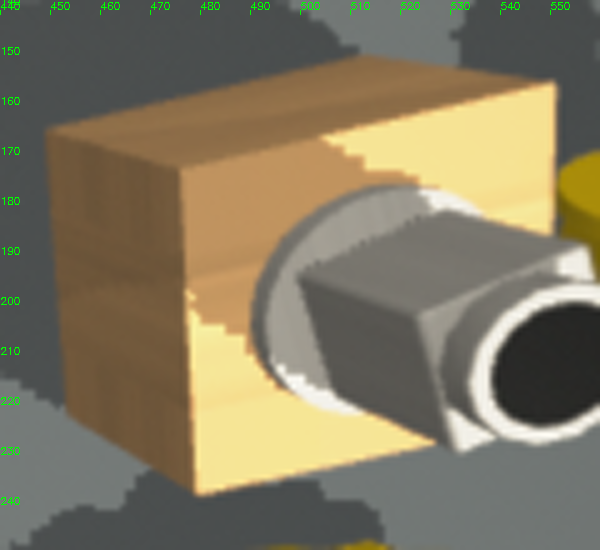

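```bash
python3 -c "
from h import *
import json
c=json.load(open('pics/w1.json'))
a=[onz(c,*p,.12) for p in((275.6,178),(289.4,178),(289.2,228.6),(276,228.6))]
for p in a: print(p.round(4))
g=np.mean(a,0);d=(a[3]+a[2]-a[0]-a[1])[:2];print('grip',g,np.degrees(np.arctan2(d[1],d[0])),np.linalg.norm(d)/2)
b=[onz(c,*p,.012) for p in((232.4,125),(328.2,125),(323.8,227),(236,227))]
for p in b: print(p.round(4))
d=(b[3]+b[2]-b[0]-b[1])[:2];print('plate',np.mean(b,0),np.degrees(np.arctan2(d[1],d[0])))
for p in((78,160),(66,260),(60,315)):print('rail',onz(c,*p,.13))
delta([g[0],g[1],.23],83.8)
"
```

```text
[ 0.4845 -0.0244  0.12  ]
[ 0.4859 -0.0129  0.12  ]
[ 0.5308 -0.0175  0.12  ]
[ 0.5295 -0.0291  0.12  ]
grip [ 0.50767651 -0.02097411  0.12      ] -5.9265544087415005 0.04521091603696324
[ 0.44  -0.068  0.012]
[0.4525 0.0402 0.012 ]
[0.5755 0.0271 0.012 ]
[ 0.5629 -0.0824  0.012 ]
plate [ 0.50771273 -0.02079181  0.012     ] -6.3924069501972305
rail [ 0.45015914 -0.17809241  0.13      ]
rail [ 0.53399686 -0.21491737  0.13      ]
rail [ 0.58828884 -0.23821191  0.13      ]
t 1.8 tcp [ 0.5064 -0.029   0.227 ] yang 83.41 tilt [-0.0035 -0.0038 -1.    ] F [-0.1  0.5 -0.5] w 0.0855 q [-3.  5. -5. 80. -0.  3.]
d tool mm [-0.3  8.1 -3. ] yaw -0.007
```

Request:
servo_tool(claw=[0.4, 0.4, 0.4, 0.4, 0.4, 0.4, 0.4, 0.4], xyz=[[0, 6, 10], [0, 2, 20], [0, 0, 20], [0, 0, 15], [0, 0, 10], [0, 0, 0], [0, 0, 0], [0, 0, 0]], yaw=[-0.01, 0, 0, 0, 0, 0, 0, 0])

```text
t: 2.6
tcp_pos: [0.5051, -0.0152, 0.1476]
orientation: [[-0.995, 0.1, -0.003], [0.1, 0.995, -0.003], [0.003, -0.003, -1.0]]
contact_force: [-0.4, -0.7, -0.4]
grip_width: 0.0511
```

```bash
python3 -c "
from h import *
delta([.507,-.021,.091],83.8)
"
```

```text
t 2.6 tcp [ 0.5051 -0.0152  0.1476] yang 84.28 tilt [-0.0031 -0.0028 -1.    ] F [-0.4 -0.7 -0.4] w 0.0511 q [ -2.   6. -14.  70.  -0.   4.]
d tool mm [-2.7 -5.4 56.6] yaw 0.008
```

Request:
servo_tool(claw=[0.5, 0.5, 0.5, 0.5, 0.5, 0.5, 0.5, 0.5], xyz=[[-2, -5, 0], [0, 0, 8], [0, 0, 16], [0, 0, 15], [0, 0, 10], [0, 0, 5], [0, 0, 0], [0, 0, 0]], yaw=[0.008, 0, 0, 0, 0, 0, 0, 0])

```text
t: 3.4
tcp_pos: [0.5092, -0.022, 0.0935]
orientation: [[-0.994, 0.11, 0.003], [0.11, 0.994, -0.003], [-0.004, -0.003, -1.0]]
contact_force: [1.0, -0.2, 0.1]
grip_width: 0.0425
```

```bash
python3 -c "
from h import *
delta([.507,-.021,.091],83.8)
"
```

```text
t 3.4 tcp [ 0.5092 -0.022   0.0935] yang 83.67 tilt [ 0.0033 -0.003  -1.    ] F [ 1.  -0.2  0.1] w 0.0425 q [ -2.   8. -19.  63.  -0.   4.]
d tool mm [2.3 0.8 2.5] yaw -0.002
```

Close on the grip.

Request:
servo_tool(claw=[0.7, 1, 1, 1, 1, 1, 1, 1], xyz=[[2, 1, 2], [0, 0, 0], [0, 0, 0], [0, 0, 0], [0, 0, 0], [0, 0, 0], [0, 0, 0], [0, 0, 0]], yaw=[0, 0, 0, 0, 0, 0, 0, 0])

```text
t: 4.2
tcp_pos: [0.5079, -0.0206, 0.0926]
orientation: [[-0.994, 0.11, 0.005], [0.11, 0.994, -0.003], [-0.006, -0.003, -1.0]]
contact_force: [0.5, -0.4, -0.4]
grip_width: 0.011
```

```bash
python3 -c "
from h import *
delta([.507,-.021,.235],83.8)
"
```

```text
t 4.2 tcp [ 0.5079 -0.0206  0.0926] yang 83.67 tilt [ 0.0052 -0.0031 -1.    ] F [ 0.5 -0.4 -0.4] w 0.011 q [ -2.   7. -20.  63.  -0.   4.]
d tool mm [ 1.000e-01 -8.000e-01 -1.424e+02] yaw -0.002
```

Request:
servo_tool(claw=[1, 1, 1, 1, 1, 1, 1, 1], xyz=[[0, 0, -5], [0, 0, -12], [0, 0, -18], [0, 0, -22], [0, 0, -22], [0, 0, -22], [0, 0, -22], [0, 0, -20]], yaw=[0, 0, 0, 0, 0, 0, 0, 0])

```text
t: 5.0
tcp_pos: [0.5048, -0.0201, 0.2431]
orientation: [[-0.994, 0.11, 0.0], [0.11, 0.994, -0.003], [-0.001, -0.003, -1.0]]
contact_force: [-0.6, -0.6, -2.4]
grip_width: 0.0113
```

```bash
python3 -c "
from h import *
delta([.548,-.221,.245],66.3)
"
```

```text
t 5.0 tcp [ 0.5048 -0.0201  0.2431] yang 83.68 tilt [ 4.0e-04 -2.9e-03 -1.0e+00] F [-0.6 -0.6 -2.4] w 0.0113 q [-2.  5. -3. 82. -0.  4.]
d tool mm [ -65.1 -195.    -1.3] yaw 0.303
```

Request:
servo_tool(claw=[1, 1, 1, 1, 1, 1, 1, 1], xyz=[[0, -5, 0], [-5, -15, 0], [-7, -20, 0], [-7, -20, 0], [-7, -20, 0], [-7, -20, 0], [-5, -15, 0], [0, 0, 0]], yaw=[0.04, 0.06, 0.06, 0.06, 0.06, 0.02, 0, 0])

```text
t: 5.8
tcp_pos: [0.5096, -0.1445, 0.2566]
orientation: [[-0.913, 0.408, 0.014], [0.408, 0.913, -0.004], [-0.015, 0.002, -1.0]]
contact_force: [0.1, 0.4, -2.2]
grip_width: 0.011
```

```bash
python3 -c "
from h import *
delta([.548,-.221,.245],66.3)
"
```

```text
t 5.8 tcp [ 0.5096 -0.1445  0.2566] yang 65.91 tilt [ 0.0141 -0.0043 -0.9999] F [ 0.1  0.4 -2.2] w 0.011 q [-16.   7.   1.  83.  -0.   8.]
d tool mm [-66.1 -54.1  12.4] yaw -0.007
```

Request:
servo_tool(claw=[1, 1, 1, 1, 1, 1, 1, 1], xyz=[[-6, -5, 0], [-15, -12, 0], [-15, -12, 0], [-14, -12, 0], [-9, -8, 0], [0, 0, 0], [0, 0, 0], [0, 0, 0]], yaw=[-0.007, 0, 0, 0, 0, 0, 0, 0])

```text
t: 6.6
tcp_pos: [0.5463, -0.2124, 0.2603]
orientation: [[-0.918, 0.396, 0.016], [0.396, 0.918, -0.003], [-0.016, 0.004, -1.0]]
contact_force: [0.2, -0.0, -2.1]
grip_width: 0.0107
```

```bash
python3 -c "
from h import *
delta([.548,-.221,.245],66.3)
c=camera_info('wrist');cv2.imwrite('pics/w2.png',get_image('wrist')[:,:,::-1])
import json;json.dump({k:np.array(v).tolist() for k,v in c.items()},open('pics/w2.json','w'))
"
```

```text
t 6.6 tcp [ 0.5463 -0.2124  0.2603] yang 66.69 tilt [ 0.0162 -0.0029 -0.9999] F [ 0.2 -0.  -2.1] w 0.0107 q [-21.  13.   9.  84.   0.   2.]
d tool mm [-4.8 -7.3 15.3] yaw 0.007
```

View pics/w2.png

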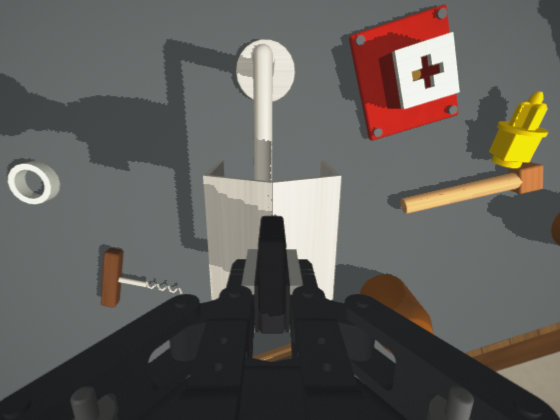

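```bash
python3 -c "
from h import *
import json
c=json.load(open('pics/w2.json'))
im=cv2.imread('pics/w2.png');g=im.min(2)
P=[]
for v in (85,100,115,130):
    r=np.where(g[v,240:290]>115)[0]+240;P.append(onz(c,(r[0]+r[-1])/2,v,.13));print(v,r[0],r[-1],P[-1].round(4))
d=P[-1]-P[0];print(np.degrees(np.arctan2(d[1],d[0])))
s=status.read_state();R=np.array(s['orientation'])
for p in P: print((R.T@(p-s['tcp_pos'])*1000).round(1))
print('ridge',(R.T@(onz(c,273,182,.26+.014-.026)-s['tcp_pos'])*1000).round(1))
crop('pics/w2.png',340,0,480,145,5,'pics/w2c.png')
"
```

```text
85 240 289 [ 0.4576 -0.1803  0.13  ]
100 254 278 [ 0.4689 -0.1839  0.13  ]
115 254 272 [ 0.479  -0.1911  0.13  ]
130 254 272 [ 0.4904 -0.1961  0.13  ]
-25.770561762441776
[ 96.1  -6.1 128.8]
[ 84.3  -5.  129. ]
[ 72.2  -7.6 129.2]
[ 59.7  -7.7 129.4]
ridge [39.6  0.6 11.7]
```

View pics/w2c.png

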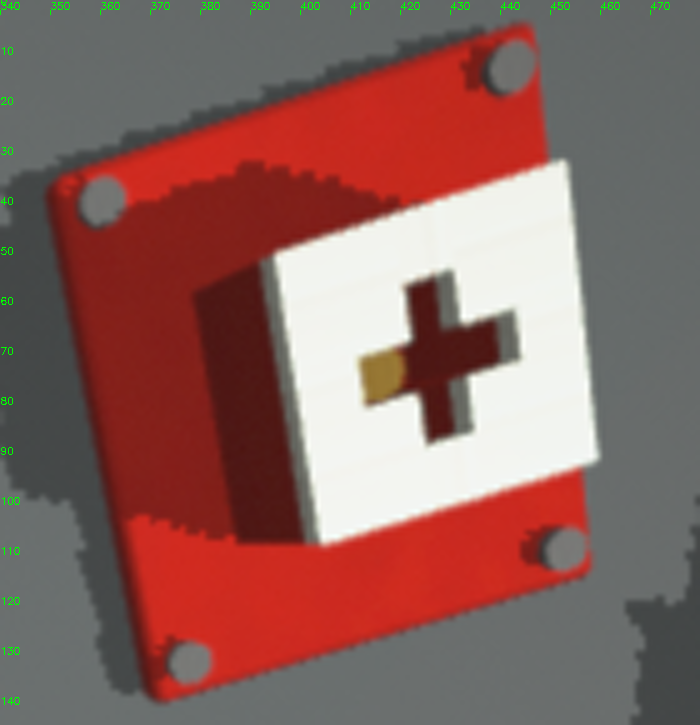

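```bash
python3 -c "
from h import *
import json
c=json.load(open('pics/w2.json'))
b=[onz(c,*p,.062) for p in((395,50.4),(453.4,32),(459.6,92),(404,109))]
for p in b: print(p.round(4))
for i,j in((0,1),(1,2),(3,2),(0,3)):
  d=b[j]-b[i];print(np.degrees(np.arctan2(d[1],d[0])),np.linalg.norm(d))
print(np.mean(b,0))
"
```

```text
[ 0.4753 -0.0458  0.062 ]
[0.4822 0.0121 0.062 ]
[0.5401 0.0055 0.062 ]
[ 0.5335 -0.0528  0.062 ]
83.14820148989592 0.05835836143242537
-6.516873150578993 0.05822328515408498
83.55151011629971 0.05865630093801659
-6.808941524329604 0.0586351888152589
[ 0.50778376 -0.02026348  0.062     ]
```

Request:
servo_tool(claw=[1, 1, 1, 1, 1, 1, 1, 1], xyz=[[-2, -6, 3], [0, -1, 10], [0, 0, 13], [0, 0, 13], [0, 0, 12], [0, 0, 7], [0, 0, 0], [0, 0, 0]], yaw=[0.005, 0, 0, 0, 0, 0, 0, 0])

```text
t: 7.45
tcp_pos: [0.5444, -0.2184, 0.1959]
orientation: [[-0.917, 0.399, 0.014], [0.399, 0.917, -0.002], [-0.013, 0.004, -1.0]]
contact_force: [-0.1, 0.1, -2.1]
grip_width: 0.0109
```

```bash
python3 -c "
from h import *
delta([.548,-.2215,.150],66.3)
c=camera_info('wrist');cv2.imwrite('pics/w3.png',get_image('wrist')[:,:,::-1])
"
```

```text
t 7.45 tcp [ 0.5444 -0.2184  0.1959] yang 66.47 tilt [ 0.014  -0.0017 -0.9999] F [-0.1  0.1 -2.1] w 0.0109 q [-22.  13.   1.  77.   0.   2.]
d tool mm [-3.9 -1.6 45.9] yaw 0.003
```

View pics/w3.png

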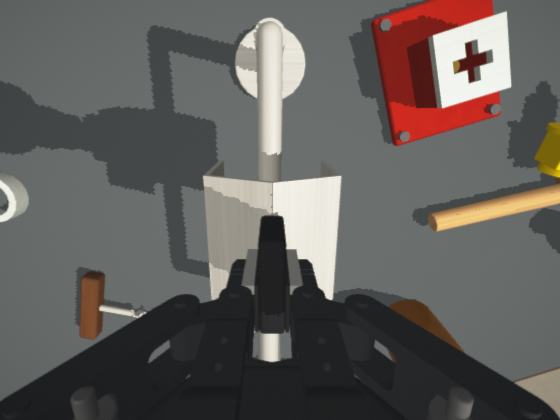

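Request:
servo_tool(claw=[1, 1, 1, 1, 1, 1, 1, 1], xyz=[[0, -2, 6], [0, 0, 12], [0, 0, 12], [0, 0, 8], [0, 0, 3], [0, 0, 1], [0, 0, 0], [0, 0, 0]], yaw=[0, 0, 0, 0, 0, 0, 0, 0])

```text
t: 8.3
tcp_pos: [0.5447, -0.2207, 0.1509]
orientation: [[-0.917, 0.399, 0.015], [0.399, 0.917, -0.002], [-0.015, 0.004, -1.0]]
contact_force: [-0.4, -0.6, -1.6]
grip_width: 0.0114
```

```bash
python3 -c "
from h import *
delta([.548,-.2215,.150],66.3)
"
```

```text
t 8.3 tcp [ 0.5447 -0.2207  0.1509] yang 66.47 tilt [ 0.0153 -0.0022 -0.9999] F [-0.4 -0.6 -1.6] w 0.0114 q [-22.  14.  -4.  71.   0.   1.]
d tool mm [-3.3  0.6  1. ] yaw 0.003
```

Request:
servo_tool(claw=[1, 1, 1, 1, 1, 1, 1, 1], xyz=[[0, 0, 2], [0, 0, 1], [0, 0, 0], [0, 0, 0], [0, 0, 0], [0, 0, 0], [0, 0, 0], [0, 0, 0]], yaw=[0, 0, 0, 0, 0, 0, 0, 0])

```text
t: 9.1
tcp_pos: [0.5457, -0.221, 0.1501]
orientation: [[-0.917, 0.399, 0.019], [0.399, 0.917, -0.003], [-0.019, 0.004, -1.0]]
contact_force: [-0.4, 0.0, -0.8]
grip_width: 0.0111
```

```bash
python3 -c "
from h import *
delta([.548,-.2215,.150],66.3)
cv2.imwrite('pics/s3.png',get_image('scene')[:,:,::-1])
crop('pics/s3.png',200,130,330,230,6,'pics/s3c.png')
"
```

```text
t 9.1 tcp [ 0.5457 -0.221   0.1501] yang 66.48 tilt [ 0.0188 -0.0034 -0.9998] F [-0.4  0.  -0.8] w 0.0111 q [-22.  14.  -4.  71.   0.   1.]
d tool mm [-2.3  0.4  0.2] yaw 0.003
```

View pics/s3c.png

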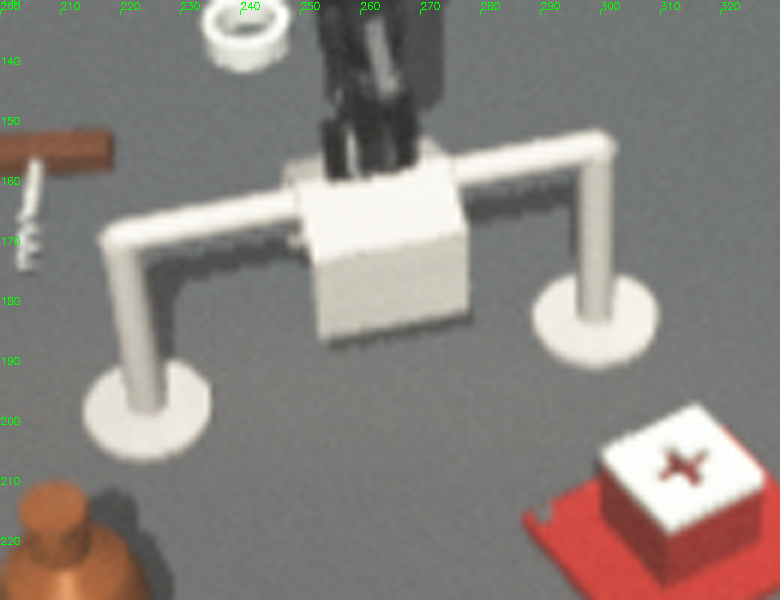

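Request:
servo_tool(claw=[0.9, 0.8, 0.7, 0.6, 0.6, 0.6, 0.6, 0.6], xyz=[[0, 0, 1], [0, 0, 0], [0, 0, 0], [0, 0, 0], [0, 0, 0], [0, 0, -4], [0, 0, -8], [0, 0, -12]], yaw=[0, 0, 0, 0, 0, 0, 0, 0])

```text
t: 9.95
tcp_pos: [0.5452, -0.2209, 0.1741]
orientation: [[-0.917, 0.399, 0.018], [0.399, 0.917, -0.003], [-0.018, 0.004, -1.0]]
contact_force: [0.7, 0.8, 0.1]
grip_width: 0.0338
```

Request:
servo_tool(claw=[0.6, 0.6, 0.6, 0.6, 0.6, 0.6, 0.6, 0.6], xyz=[[0, 0, -15], [0, 0, -15], [0, 0, -15], [0, 0, -10], [0, 0, 0], [0, 0, 0], [0, 0, 0], [0, 0, 0]], yaw=[0, 0, 0, 0, 0, 0, 0, 0])

```text
t: 10.75
tcp_pos: [0.545, -0.2211, 0.2373]
orientation: [[-0.917, 0.399, 0.024], [0.399, 0.917, -0.006], [-0.024, 0.004, -1.0]]
contact_force: [0.2, 0.2, -0.0]
grip_width: 0.0341
```

```bash
python3 -c "
from h import *
delta([.549,.2255,.26],84)
cv2.imwrite('pics/w4.png',get_image('wrist')[:,:,::-1])
"
```

```text
t 10.75 tcp [ 0.545  -0.2211  0.2373] yang 66.48 tilt [ 0.0239 -0.0056 -0.9997] F [ 0.2  0.2 -0. ] w 0.0341 q [-22.  13.   5.  81.   0.   1.]
d tool mm [174.  411.2 -25.1] yaw -0.306
```

View pics/w4.png

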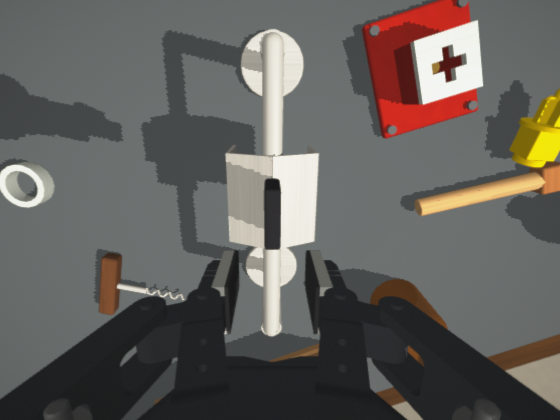

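Request:
servo_tool(claw=[0.2, 0, 0, 0, 0, 0, 0, 0], xyz=[[10, 25, -10], [15, 38, -4], [15, 38, 0], [15, 38, 0], [15, 38, 0], [15, 38, 0], [15, 38, 0], [15, 38, 0]], yaw=[0, 0, 0, 0, 0, 0, 0, 0])

```text
t: 11.6
tcp_pos: [0.5549, 0.0975, 0.2447]
orientation: [[-0.912, 0.409, 0.016], [0.409, 0.913, -0.006], [-0.017, 0.001, -1.0]]
contact_force: [-0.4, 0.2, 0.1]
grip_width: 0.0853
```

```bash
python3 -c "
from h import *
delta([.549,.2255,.25],84)
"
```

```text
t 11.6 tcp [0.5549 0.0975 0.2447] yang 65.86 tilt [ 0.0161 -0.0056 -0.9999] F [-0.4  0.2  0.1] w 0.0853 q [10. 11.  4. 82. -0. 34.]
d tool mm [ 57.6 114.4  -6.1] yaw -0.317
```

Request:
servo_tool(claw=[0, 0, 0, 0, 0, 0, 0, 0], xyz=[[14, 26, 0], [14, 24, 0], [8, 16, 0], [0, 8, 0], [0, 0, 0], [0, 0, 0], [0, 0, 0], [0, 0, 0]], yaw=[0, 0, -0.06, -0.08, -0.08, -0.06, -0.03, 0])

```text
t: 12.4
tcp_pos: [0.5485, 0.1904, 0.2381]
orientation: [[-0.996, 0.088, 0.007], [0.088, 0.996, -0.007], [-0.008, -0.007, -1.0]]
contact_force: [-0.1, 0.3, -0.8]
grip_width: 0.0854
```

```bash
python3 -c "
from h import *
delta([.549,.2255,.25],84)
c=camera_info('wrist');cv2.imwrite('pics/w5.png',get_image('wrist')[:,:,::-1])
import json;json.dump({k:np.array(v).tolist() for k,v in c.items()},open('pics/w5.json','w'))
"
```

```text
t 12.4 tcp [0.5485 0.1904 0.2381] yang 84.95 tilt [ 0.007  -0.0073 -0.9999] F [-0.1  0.3 -0.8] w 0.0854 q [19. 13.  6. 82. -1. 24.]
d tool mm [  2.5  34.9 -12.2] yaw 0.016
```

View pics/w5.png

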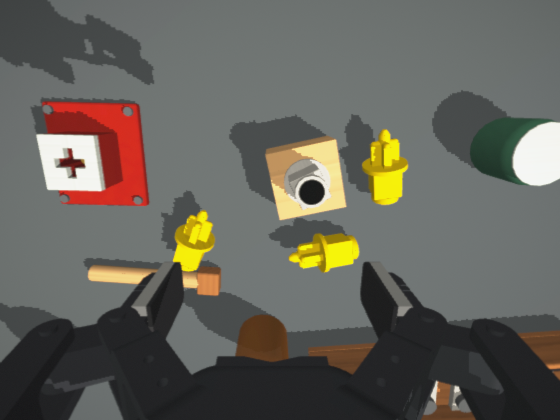

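```bash
python3 -c "
from h import *
crop('pics/w5.png',255,125,365,225,7,'pics/w5c.png')
"
```

```text
(no output)
```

View pics/w5c.png

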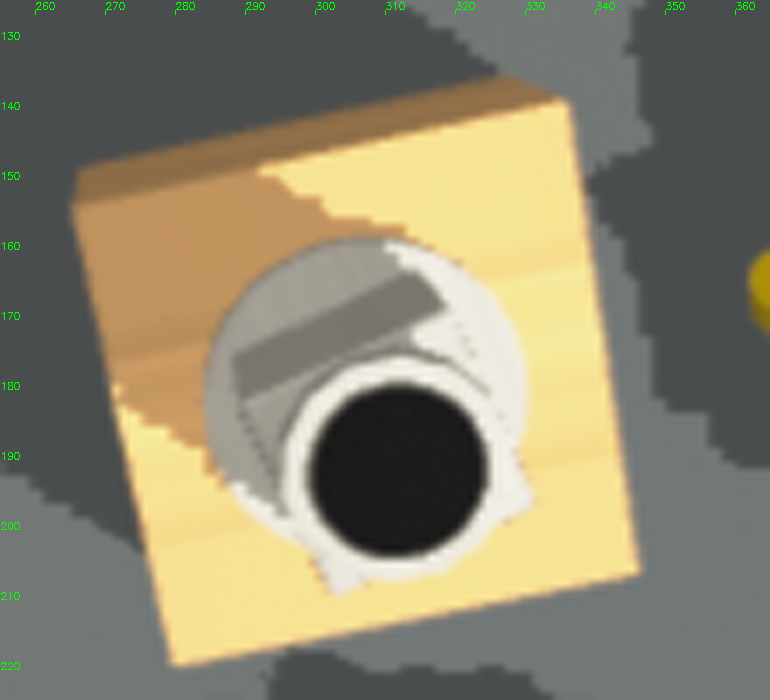

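```bash
python3 -c "
from h import *
import json
c=json.load(open('pics/w5.json'))
b=[onz(c,*p,.091) for p in((289.7,182.1),(319.2,169.2),(331,196.6),(302.9,209.7))]
for p in b: print(p.round(4))
for i,j in((0,1),(1,2),(3,2),(0,3)):
  d=b[j]-b[i];print(np.degrees(np.arctan2(d[1],d[0])),np.linalg.norm(d))
print(np.mean(b,0), onz(c,311.5,192.3,.099),onz(c,307,182,.057))
r=[onz(c,*p,.052) for p in((265.3,154.5),(336.3,139.3),(346.3,206.8),(279.5,220))]
print(np.mean(r,0)); d=r[1]-r[0];print(np.degrees(np.arctan2(d[1],d[0])),np.linalg.norm(d))
print('sock',onz(c,70.5,163,.062))
delta([.549,.2255,.25],84)
"
```

```text
[0.5412 0.207  0.091 ]
[0.531  0.2361 0.091 ]
[0.5593 0.2466 0.091 ]
[0.5705 0.2182 0.091 ]
109.29436037707502 0.030804285872319367
20.295885682886365 0.030149454942654676
111.5388373328835 0.030495977830669832
20.86386040669777 0.031350939798010596
[0.55051077 0.22696709 0.091     ] [0.55108328 0.22679953 0.099     ] [0.55061394 0.22685121 0.057     ]
[0.55100988 0.2271028  0.052     ]
97.00706083495336 0.076802031227418
sock [ 0.50736789 -0.02101345  0.062     ]
t 12.45 tcp [0.5485 0.1903 0.238 ] yang 84.9 tilt [ 0.0068 -0.0073 -1.    ] F [-0.1 -0.3 -0.6] w 0.0855 q [19. 13.  6. 82. -1. 25.]
d tool mm [  2.5  35.  -12.3] yaw 0.016
```

Request:
servo_tool(claw=[0.2, 0.3, 0.3, 0.3, 0.3, 0.3, 0.3, 0.3], xyz=[[1, 12, 4], [0, 14, 8], [0, 8, 10], [0, 0, 12], [0, 0, 12], [0, 0, 10], [0, 0, 0], [0, 0, 0]], yaw=[0, -0.05, -0.08, -0.09, -0.09, -0.08, -0.04, 0])

```text
t: 13.25
tcp_pos: [0.5496, 0.2324, 0.1736]
orientation: [[-0.932, -0.364, 0.003], [-0.364, 0.931, -0.007], [-0.0, -0.008, -1.0]]
contact_force: [-0.0, 0.4, 0.4]
grip_width: 0.06
```

```bash
python3 -c "
from h import *
delta([.551,.227,.14],110.5)
c=camera_info('wrist');cv2.imwrite('pics/w6.png',get_image('wrist')[:,:,::-1])
import json;json.dump({k:np.array(v).tolist() for k,v in c.items()},open('pics/w6.json','w'))
"
```

```text
t 13.25 tcp [0.5496 0.2324 0.1736] yang 111.33 tilt [ 0.0029 -0.0071 -1.    ] F [-0.   0.4  0.4] w 0.06 q [23. 15.  0. 75. -0.  2.]
d tool mm [ 0.7 -5.3 33.6] yaw 0.014
```

View pics/w6.png

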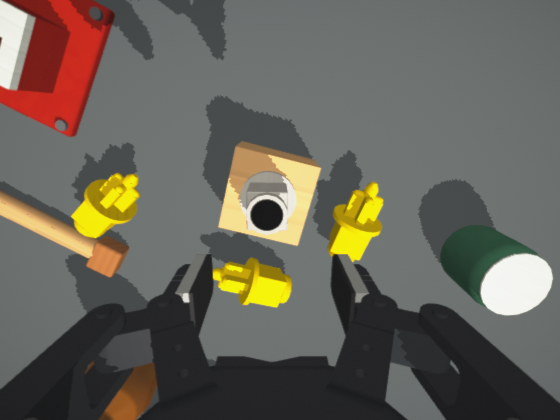

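```bash
python3 -c "
from h import *
import json
c=json.load(open('pics/w6.json'))
im=cv2.imread('pics/w6.png').max(2)
m=((im<45)).astype(np.uint8);m[:195]=0;m[235:]=0;m[:,:245]=0;m[:,290:]=0
print(cv2.moments(m)['m10']/cv2.moments(m)['m00'],cv2.moments(m)['m01']/cv2.moments(m)['m00'])
u,v=cv2.moments(m)['m10']/cv2.moments(m)['m00'],cv2.moments(m)['m01']/cv2.moments(m)['m00']
print(onz(c,u,v,.098))
crop('pics/w6.png',215,135,325,250,6,'pics/w6c.png')
"
```

```text
266.41251778093886 214.69985775248932
[0.5509885  0.22679679 0.098     ]
```

View pics/w6c.png

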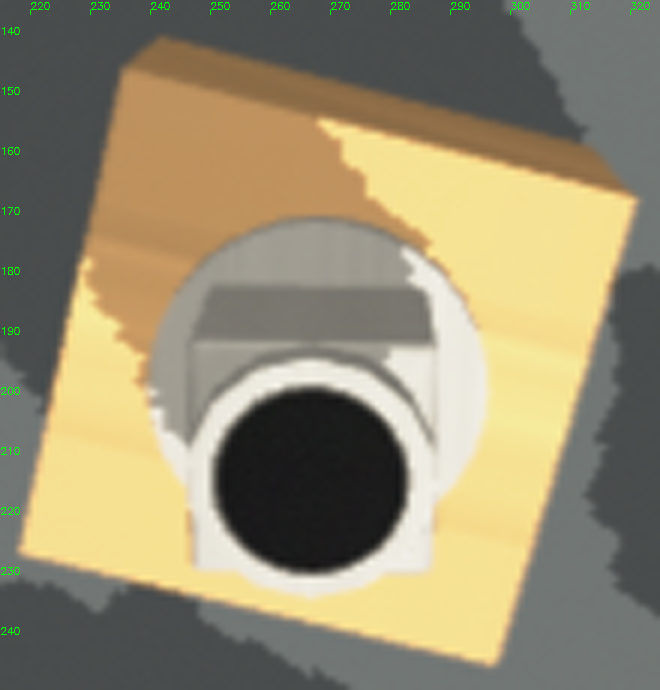

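Request:
servo_tool(claw=[0.3, 0.3, 0.3, 0.3, 0.3, 0.3, 0.3, 0.3], xyz=[[0, -4, 0], [0, -1, 5], [0, 0, 12], [0, 0, 13], [0, 0, 12], [0, 0, 6], [0, 0, 0], [0, 0, 0]], yaw=[0, 0, 0, 0, 0, 0, 0, 0])

```text
t: 14.1
tcp_pos: [0.551, 0.2274, 0.1196]
orientation: [[-0.932, -0.362, 0.001], [-0.362, 0.932, -0.008], [0.002, -0.008, -1.0]]
contact_force: [0.7, -0.7, 0.3]
grip_width: 0.0597
```

```bash
python3 -c "
from h import *
delta([.551,.227,.063],111)
"
```

```text
t 14.1 tcp [0.551  0.2274 0.1196] yang 111.22 tilt [ 0.001  -0.0077 -1.    ] F [ 0.7 -0.7  0.3] w 0.0597 q [23. 16. -5. 69. -0.  1.]
d tool mm [ 0.1  0.  56.6] yaw 0.004
```

Request:
servo_tool(claw=[0.3, 0.3, 0.3, 0.3, 0.3, 0.3, 0.3, 0.3], xyz=[[0, 0, 5], [0, 0, 12], [0, 0, 13], [0, 0, 13], [0, 0, 8], [0, 0, 3], [0, 0, 0], [0, 0, 0]], yaw=[0, 0, 0, 0, 0, 0, 0, 0])

```text
t: 14.9
tcp_pos: [0.5511, 0.227, 0.0608]
orientation: [[-0.932, -0.362, 0.001], [-0.362, 0.932, -0.008], [0.002, -0.007, -1.0]]
contact_force: [-0.1, -0.3, -0.4]
grip_width: 0.0597
```

```bash
python3 -c "
from h import *
delta([.551,.227,.063],111)
"
```

```text
t 14.9 tcp [0.5511 0.227  0.0608] yang 111.22 tilt [ 0.001  -0.0076 -1.    ] F [-0.1 -0.3 -0.4] w 0.0597 q [ 23.  18. -11.  62.  -0.   1.]
d tool mm [ 0.1 -0.  -2.2] yaw 0.004
```

Request:
servo_tool(claw=[0.5, 0.7, 0.9, 1, 1, 1, 1, 1], xyz=[[0, 0, -2], [0, 0, 0], [0, 0, 0], [0, 0, 0], [0, 0, 0], [0, 0, 0], [0, 0, 0], [0, 0, 0]], yaw=[0, 0, 0, 0, 0, 0, 0, 0])

```text
t: 15.7
tcp_pos: [0.5516, 0.2274, 0.0641]
orientation: [[-0.932, -0.362, 0.002], [-0.362, 0.932, -0.007], [0.0, -0.007, -1.0]]
contact_force: [-0.7, 0.1, -1.2]
grip_width: 0.031
```

```bash
python3 -c "
from h import *
delta([.551,.227,.063],111)
"
```

```text
t 15.7 tcp [0.5516 0.2274 0.0641] yang 111.23 tilt [ 0.0025 -0.0068 -1.    ] F [-0.7  0.1 -1.2] w 0.031 q [ 23.  18. -10.  62.  -0.   1.]
d tool mm [ 0.7 -0.1  1.1] yaw 0.004
```

Request:
servo_tool(claw=[1, 1, 1, 1, 1, 1, 1, 1], xyz=[[0, 0, -4], [0, 0, -10], [0, 0, -15], [0, 0, -18], [0, 0, -18], [0, 0, -15], [0, 0, -8], [0, 0, 0]], yaw=[0, 0, 0, 0, 0, 0, 0, 0])

```text
t: 16.5
tcp_pos: [0.5502, 0.2275, 0.1574]
orientation: [[-0.932, -0.362, -0.0], [-0.362, 0.932, -0.008], [0.003, -0.008, -1.0]]
contact_force: [0.7, 0.7, -3.9]
grip_width: 0.0315
```

```bash
python3 -c "
from h import *
delta([.5076,-.0207,.16],83.5)
cv2.imwrite('pics/w7.png',get_image('wrist')[:,:,::-1])
"
```

```text
t 16.5 tcp [0.5502 0.2275 0.1574] yang 111.23 tilt [-2.0e-04 -8.1e-03 -1.0e+00] F [ 0.7  0.7 -3.9] w 0.0315 q [23. 15. -1. 73. -0.  1.]
d tool mm [ 129.6 -216.    -0.5] yaw 0.484
```

View pics/w7.png

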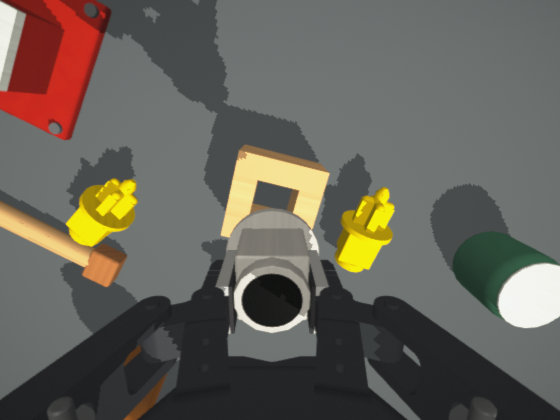

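Request:
servo_tool(claw=[1, 1, 1, 1, 1, 1, 1, 1], xyz=[[6, -10, -3], [12, -20, -3], [15, -25, 0], [17, -28, 0], [17, -28, 0], [17, -28, 0], [14, -24, 0], [8, -14, 0]], yaw=[0, 0, 0, 0, 0, 0, 0, 0])

```text
t: 17.35
tcp_pos: [0.5086, 0.0138, 0.1585]
orientation: [[-0.931, -0.366, -0.012], [-0.366, 0.931, -0.013], [0.016, -0.008, -1.0]]
contact_force: [0.0, 0.4, -3.7]
grip_width: 0.0312
```

```bash
python3 -c "
from h import *
delta([.5076,-.0207,.16],83.5)
"
```

```text
t 17.35 tcp [0.5086 0.0138 0.1585] yang 111.46 tilt [-0.0124 -0.013  -0.9998] F [ 0.   0.4 -3.7] w 0.0312 q [  2.   7. -12.  72.  -1. -19.]
d tool mm [ 13.6 -31.7  -1. ] yaw 0.488
```

Request:
servo_tool(claw=[1, 1, 1, 1, 1, 1, 1, 1], xyz=[[5, -10, 0], [4, -9, 0], [2, -4, 0], [0, 0, 0], [0, 0, 0], [0, 0, 0], [0, 0, 0], [0, 0, 0]], yaw=[0.03, 0.06, 0.08, 0.08, 0.08, 0.08, 0.04, 0])

```text
t: 18.15
tcp_pos: [0.5008, -0.0179, 0.1549]
orientation: [[-0.994, 0.108, -0.021], [0.108, 0.994, -0.014], [0.019, -0.016, -1.0]]
contact_force: [-0.9, -0.3, -2.9]
grip_width: 0.0311
```

```bash
python3 -c "
from h import *
delta([.5076,-.0207,.16],83.5)
cv2.imwrite('pics/w8.png',get_image('wrist')[:,:,::-1])
"
```

```text
t 18.15 tcp [ 0.5008 -0.0179  0.1549] yang 83.79 tilt [-0.0208 -0.0137 -0.9997] F [-0.9 -0.3 -2.9] w 0.0311 q [ -2.   6. -13.  72.  -1.   5.]
d tool mm [-7.  -2.1 -5.2] yaw 0.005
```

View pics/w8.png

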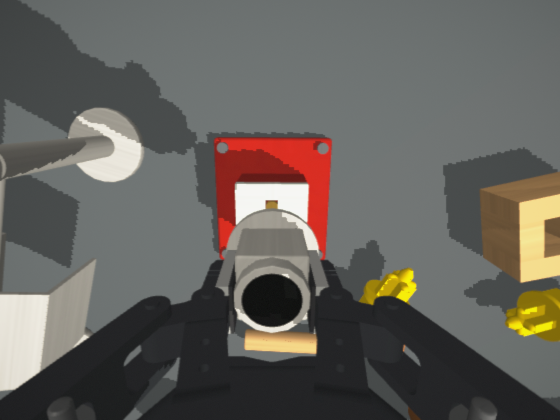

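Request:
servo_tool(claw=[1, 1, 1, 1, 1, 1, 1, 1], xyz=[[-6, -1, 0], [0, 0, 0], [0, 0, 0], [0, 0, 0], [0, 0, 0], [0, 0, 0], [0, 0, 0], [0, 0, 0]], yaw=[0, 0, 0, 0, 0, 0, 0, 0])

```text
t: 19.0
tcp_pos: [0.5069, -0.0197, 0.1543]
orientation: [[-0.994, 0.105, -0.022], [0.106, 0.994, -0.014], [0.02, -0.016, -1.0]]
contact_force: [-0.1, -0.1, -3.2]
grip_width: 0.0309
```

```bash
python3 -c "
from h import *
delta([.5076,-.0207,.16],83.5)
"
```

```text
t 19.0 tcp [ 0.5069 -0.0197  0.1543] yang 83.95 tilt [-0.0218 -0.0137 -0.9997] F [-0.1 -0.1 -3.2] w 0.0309 q [ -2.   7. -12.  72.  -1.   4.]
d tool mm [-0.7 -1.  -5.7] yaw 0.008
```

Request:
servo_tool(claw=[1, 1, 1, 1, 1, 1, 1, 1], xyz=[[-20, 0, -2], [-30, 0, -2], [-20, 0, -2], [0, 0, 0], [0, 0, 0], [5, 0, 0], [5, 0, 0], [5, 0, 0]], yaw=[0, 0, 0, 0, 0, 0, 0, 0])

```text
t: 19.8
tcp_pos: [0.5604, -0.0252, 0.159]
orientation: [[-0.994, 0.105, -0.024], [0.105, 0.994, -0.013], [0.022, -0.016, -1.0]]
contact_force: [-0.5, -0.2, -3.6]
grip_width: 0.0311
```

```bash
python3 -c "
from h import *
delta([.5076,-.0207,.16],83.5)
"
```

```text
t 19.8 tcp [ 0.5604 -0.0252  0.159 ] yang 83.98 tilt [-0.0239 -0.0135 -0.9996] F [-0.5 -0.2 -3.6] w 0.0311 q [-2. 13. -5. 74. -1.  4.]
d tool mm [52.9 -1.1  0.2] yaw 0.008
```

Request:
servo_tool(claw=[1, 1, 1, 1, 1, 1, 1, 1], xyz=[[15, -1, 0], [20, 0, 0], [13, 0, 0], [0, 0, 0], [0, 0, 0], [0, 0, -8], [0, 0, -8], [0, 0, 0]], yaw=[0, 0, 0, 0, 0, 0, 0, 0])

```text
t: 20.6
tcp_pos: [0.5089, -0.0205, 0.1791]
orientation: [[-0.994, 0.105, -0.021], [0.105, 0.994, -0.014], [0.019, -0.016, -1.0]]
contact_force: [0.1, -0.8, -3.1]
grip_width: 0.0308
```

```bash
python3 -c "
from h import *
delta([.5076,-.0207,.16],83.5)
"
```

```text
t 20.6 tcp [ 0.5089 -0.0205  0.1791] yang 84.0 tilt [-0.0206 -0.0136 -0.9997] F [ 0.1 -0.8 -3.1] w 0.0308 q [-2.  7. -9. 75. -1.  4.]
d tool mm [ 0.9 -0.1 19.1] yaw 0.009
```

Request:
servo_tool(claw=[1, 1, 1, 1, 1, 1, 1, 1], xyz=[[0, 0, 4], [0, 0, 10], [0, 0, 13], [0, 0, 12], [0, 0, 8], [0, 0, 3], [0, 0, 0], [0, 0, 0]], yaw=[0.01, 0, 0, 0, 0, 0, 0, 0])

```text
t: 21.4
tcp_pos: [0.5072, -0.0212, 0.122]
orientation: [[-0.993, 0.115, -0.025], [0.116, 0.993, -0.013], [0.023, -0.016, -1.0]]
contact_force: [-1.1, 0.4, -2.9]
grip_width: 0.0311
```

```bash
python3 -c "
from h import *
delta([.509,-.0205,.122],83.5)
cv2.imwrite('pics/s9.png',get_image('scene')[:,:,::-1])
crop('pics/s9.png',270,140,370,240,6,'pics/s9c.png')
T=camera_info('scene');print(proj(T,[.5076,-.0207,.062]),proj(T,[.5076,-.0207,.072]))
"
```

```text
t 21.4 tcp [ 0.5072 -0.0212  0.122 ] yang 83.37 tilt [-0.0249 -0.0135 -0.9996] F [-1.1  0.4 -2.9] w 0.0311 q [ -2.   8. -15.  68.  -1.   5.]
d tool mm [-1.7  0.9 -0. ] yaw -0.002
[313.2454977  206.44155743] [313.33062671 204.13393922]
```

View pics/s9c.png

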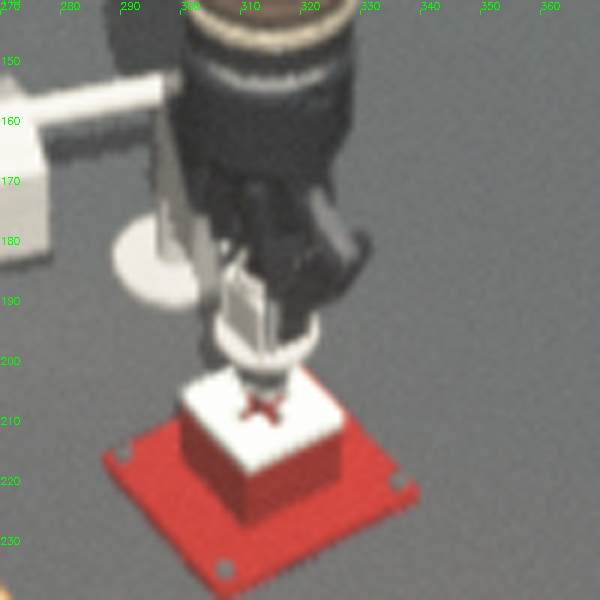

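Request:
servo_tool(claw=[1, 1, 1, 1, 1, 1, 1, 1], xyz=[[-2, 1, 0], [0, 0, 2], [0, 0, 3], [0, 0, 3], [0, 0, 2], [0, 0, 0], [0, 0, 0], [0, 0, 0]], yaw=[0, 0, 0, 0, 0, 0, 0, 0])

```text
t: 22.25
tcp_pos: [0.5103, -0.0206, 0.1126]
orientation: [[-0.993, 0.115, -0.022], [0.116, 0.993, -0.014], [0.02, -0.016, -1.0]]
contact_force: [0.9, 0.3, -2.7]
grip_width: 0.0311
```

```bash
python3 -c "
from h import *
delta([.509,-.0205,.11],83.5)
"
```

```text
t 22.25 tcp [ 0.5103 -0.0206  0.1126] yang 83.37 tilt [-0.0219 -0.0136 -0.9997] F [ 0.9  0.3 -2.7] w 0.0311 q [ -2.   8. -16.  67.  -1.   5.]
d tool mm [ 1.2 -0.   2.6] yaw -0.002
```

Request:
servo_tool(claw=[1, 1, 1, 1, 1, 1, 1, 1], xyz=[[1, 0, 1], [0, 0, 2], [0, 0, 3], [0, 0, 3], [0, 0, 2], [0, 0, 0], [0, 0, 0], [0, 0, 0]], yaw=[0, 0, 0, 0, 0, 0, 0, 0])

```text
t: 23.05
tcp_pos: [0.5089, -0.0207, 0.1006]
orientation: [[-0.993, 0.115, -0.022], [0.116, 0.993, -0.014], [0.02, -0.016, -1.0]]
contact_force: [-0.1, 0.2, -3.7]
grip_width: 0.0311
```

```bash
python3 -c "
from h import *
delta([.509,-.0205,.10],83.5)
"
```

```text
t 23.05 tcp [ 0.5089 -0.0207  0.1006] yang 83.37 tilt [-0.022  -0.0136 -0.9997] F [-0.1  0.2 -3.7] w 0.0311 q [ -2.   8. -17.  65.  -1.   5.]
d tool mm [-0.1  0.2  0.6] yaw -0.002
```

Request:
servo_tool(claw=[1, 1, 1, 1, 1, 1, 1, 1], xyz=[[0, 0, 1], [0, 0, 2], [0, 0, 3], [0, 0, 3], [0, 0, 2], [0, 0, 0], [0, 0, 0], [0, 0, 0]], yaw=[0, 0, 0, 0, 0, 0, 0, 0])

```text
t: 23.85
tcp_pos: [0.5087, -0.0208, 0.0886]
orientation: [[-0.993, 0.115, -0.022], [0.116, 0.993, -0.014], [0.02, -0.016, -1.0]]
contact_force: [-0.7, 0.1, -3.6]
grip_width: 0.031
```

```bash
python3 -c "
from h import *
delta([.509,-.0205,.074],83.5)
"
```

```text
t 23.85 tcp [ 0.5087 -0.0208  0.0886] yang 83.37 tilt [-0.0219 -0.0136 -0.9997] F [-0.7  0.1 -3.6] w 0.031 q [ -2.   9. -19.  64.  -1.   5.]
d tool mm [-0.6  0.6 14.6] yaw -0.002
```

Meshed: it is 13 mm below the unmeshed stop with no contact force. I'll continue down.

Request:
servo_tool(claw=[1, 1, 1, 1, 1, 1, 1, 1], xyz=[[0, 0, 1], [0, 0, 2], [0, 0, 3], [0, 0, 3], [0, 0, 2], [0, 0, 1], [0, 0, 1], [0, 0, 1]], yaw=[0, 0, 0, 0, 0, 0, 0, 0])

```text
t: 24.65
tcp_pos: [0.5092, -0.0209, 0.0769]
orientation: [[-0.993, 0.115, -0.018], [0.116, 0.993, -0.014], [0.016, -0.016, -1.0]]
contact_force: [-2.4, 0.7, 6.0]
grip_width: 0.0312
```

```bash
python3 -c "
from h import *
delta([.509,-.0205,.074],83.5)
"
```

```text
t 24.65 tcp [ 0.5092 -0.0209  0.0769] yang 83.37 tilt [-0.0182 -0.0135 -0.9997] F [-2.4  0.7  6. ] w 0.0312 q [ -2.   9. -20.  62.  -1.   5.]
d tool mm [0.2 0.4 2.9] yaw -0.002
```

Request:
servo_tool(claw=[1, 1, 1, 1, 1, 1, 1, 1], xyz=[[0, 0, 2], [0, 0, 2], [0, 0, 2], [0, 0, 2], [0, 0, 2], [0, 0, 2], [0, 0, 2], [0, 0, 2]], yaw=[0, 0, 0, 0, 0, 0, 0, 0])

```text
t: 25.45
tcp_pos: [0.5092, -0.0209, 0.0742]
orientation: [[-0.993, 0.115, -0.009], [0.115, 0.993, -0.013], [0.007, -0.014, -1.0]]
contact_force: [-6.6, 0.7, 16.6]
grip_width: 0.0314
```

```bash
python3 -c "
from h import *
delta([.509,-.0205,.074],83.5)
"
```

```text
t 25.45 tcp [ 0.5092 -0.0209  0.0742] yang 83.39 tilt [-0.0086 -0.0131 -0.9999] F [-6.6  0.7 16.6] w 0.0314 q [ -2.   9. -21.  61.  -1.   5.]
d tool mm [0.2 0.4 0.2] yaw -0.002
```

Request:
servo_tool(claw=[1, 1, 1, 1, 1, 1, 1, 1], xyz=[[1, 0, 3], [1, 0, 3], [1, 0, 3], [1, 0, 3], [1, 0, 3], [1, 0, 3], [1, 0, 3], [1, 0, 3]], yaw=[0, 0, 0, 0, 0, 0, 0, 0])

```text
t: 26.25
tcp_pos: [0.5092, -0.021, 0.0741]
orientation: [[-0.993, 0.116, 0.022], [0.115, 0.993, -0.014], [-0.023, -0.012, -1.0]]
contact_force: [-7.5, 0.2, 22.3]
grip_width: 0.0309
```

```bash
python3 -c "
from h import *
delta([.509,-.0205,.074],83.5)
cv2.imwrite('pics/s10.png',get_image('scene')[:,:,::-1])
crop('pics/s10.png',270,140,370,240,6,'pics/s10c.png')
cv2.imwrite('pics/w10.png',get_image('wrist')[:,:,::-1])
delta([.509,-.0205,.074],83.5)
"
```

```text
t 26.25 tcp [ 0.5092 -0.021   0.0741] yang 83.35 tilt [ 0.022  -0.0142 -0.9997] F [-7.5  0.2 22.3] w 0.0309 q [ -2.   7. -22.  59.  -1.   5.]
d tool mm [0.3 0.4 0.1] yaw -0.003
t 26.35 tcp [ 0.5094 -0.021   0.074 ] yang 83.35 tilt [ 0.0224 -0.0142 -0.9996] F [-6.9  0.2 20.9] w 0.0309 q [ -2.   7. -22.  59.  -1.   5.]
d tool mm [0.4 0.4 0. ] yaw -0.003
```

View pics/s10c.png

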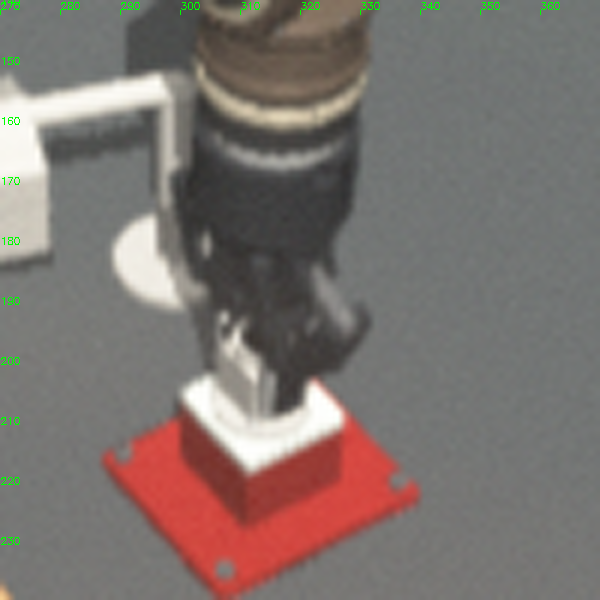

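View pics/w10.png

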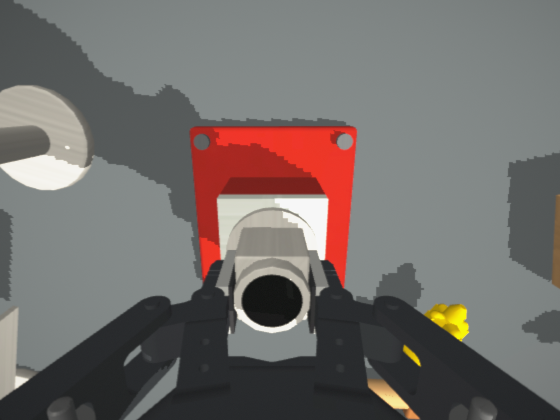

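Request:
servo_tool(claw=[1, 1, 1, 1, 1, 1, 1, 1], xyz=[[-1, 0, 2], [-1, 0, 2], [-1, 0, 2], [-1, 0, 2], [-1, 0, 2], [-1, 0, 2], [-1, 0, 2], [-1, 0, 2]], yaw=[0, 0, 0, 0, 0, 0, 0, 0])

```text
t: 27.15
tcp_pos: [0.5101, -0.021, 0.074]
orientation: [[-0.993, 0.114, 0.02], [0.114, 0.993, -0.012], [-0.022, -0.009, -1.0]]
contact_force: [-10.9, 0.1, 20.4]
grip_width: 0.0312
```

```bash
python3 -c "
from h import *
delta([.509,-.0205,.074],83.5)
print(status.read_state()['torque'])
"
```

```text
t 27.15 tcp [ 0.5101 -0.021   0.074 ] yang 83.45 tilt [ 0.0204 -0.0116 -0.9997] F [-10.9   0.1  20.4] w 0.0312 q [ -2.   7. -22.  59.  -1.   5.]
d tool mm [ 1.2  0.4 -0. ] yaw -0.001
[0.26372649 2.67310555 0.06534549]
```

Request:
servo_tool(claw=[1, 1, 1, 1, 1, 1, 1, 1], xyz=[[-2, 0, 1.5], [-2, 0, 1.5], [-2, 0, 1.5], [-2, 0, 1.5], [-2, 0, 1.5], [-2, 0, 1.5], [-2, 0, 1.5], [-2, 0, 1.5]], yaw=[0, 0, 0, 0, 0, 0, 0, 0])

```text
t: 27.95
tcp_pos: [0.5103, -0.0211, 0.0741]
orientation: [[-0.994, 0.112, 0.002], [0.112, 0.994, -0.008], [-0.002, -0.008, -1.0]]
contact_force: [-14.6, 1.1, 19.5]
grip_width: 0.0309
```

```bash
python3 -c "
from h import *
delta([.509,-.0205,.074],83.5)
print(status.read_state()['torque'])
"
```

```text
t 27.95 tcp [ 0.5103 -0.0211  0.0741] yang 83.59 tilt [ 0.0015 -0.0078 -1.    ] F [-14.6   1.1  19.5] w 0.0309 q [ -2.   8. -21.  61.  -0.   4.]
d tool mm [1.3 0.5 0.1] yaw 0.002
[ 0.25798098  2.71288177 -0.02347909]
```

Request:
servo_tool(claw=[1, 1, 1, 1, 1, 1, 1, 1], xyz=[[-1, 0, 2], [-1, 0, 2], [-1, 0, 2], [-1, 0, 2], [-1, 0, 2], [-1, 0, 2], [-0.5, 0, 2], [-0.5, 0, 2]], yaw=[0, 0, 0, 0, 0, 0, 0, 0])

```text
t: 28.75
tcp_pos: [0.5103, -0.0211, 0.0742]
orientation: [[-0.994, 0.111, 0.001], [0.111, 0.994, -0.007], [-0.002, -0.006, -1.0]]
contact_force: [-9.7, 0.8, 17.8]
grip_width: 0.0312
```

```bash
python3 -c "
from h import *
delta([.509,-.0205,.074],83.5)
cv2.imwrite('pics/s11.png',get_image('scene')[:,:,::-1])
cv2.imwrite('pics/t11.png',get_image('top')[:,:,::-1])
delta([.509,-.0205,.074],83.5)
"
```

```text
t 28.75 tcp [ 0.5103 -0.0211  0.0742] yang 83.64 tilt [ 0.0013 -0.0066 -1.    ] F [-9.7  0.8 17.8] w 0.0312 q [ -2.   8. -21.  61.  -0.   4.]
d tool mm [1.3 0.5 0.1] yaw 0.002
t 28.85 tcp [ 0.5103 -0.0211  0.0741] yang 83.64 tilt [ 0.0014 -0.0066 -1.    ] F [-9.7  1.1 18.2] w 0.0309 q [ -2.   8. -21.  61.  -0.   4.]
d tool mm [1.3 0.5 0.1] yaw 0.002
```

View pics/s11.png

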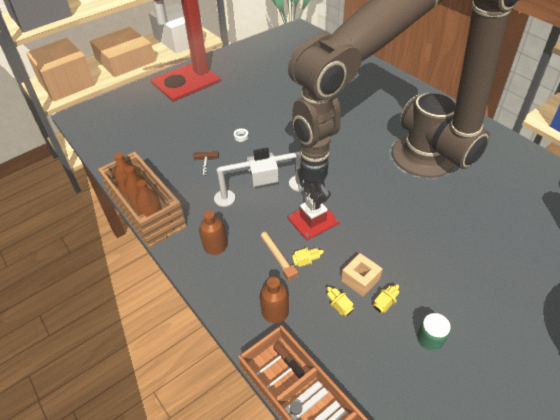

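View pics/t11.png

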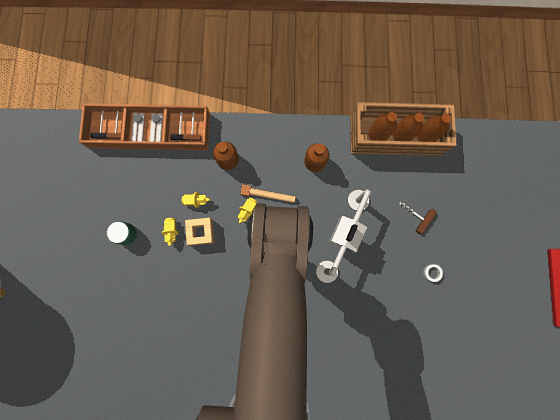

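```bash
python3 -c "
from rig import hand_in
print(hand_in())"
```

```text
the job is handed in; nothing more can be done
None
```

The guard hangs astride the bar, let go, and the steel capper head is home in the socket. It is still gripped and pressed down. I handed in at about 29 s of the 58 s allowed.

**Guard:** lifted off by its black grip and lowered onto the bar between the posts. The wrist picture after release and the last scene and top pictures show it hanging there.

**Capper head:** taken from the rest, not one of the three yellow look-alikes, and turned about 28° to the slots.
- The splines went past the unmeshed stop without resistance, then met the ejector spring.
- Downward travel stopped with the tool tip 74.1 mm above the counter, where home was expected (about 74 mm). The stop stayed there while the push rose to about 20 N, more than the spring gives.

**Last reading:** 18 N of downward push, opening 31 mm (the hub is 32 mm), head axis within about half a degree of vertical.

**What was less clean:**
- The tool drifted to a tilt of up to 1.4° on the way and swung about as far the other way while pressing. I brought it back near vertical by pressing sideways.
- About 10 N of sideways force from the socket remains at the end.
- The ejector travel could not be read directly; "home" rests on the height, the force and the pictures.
- The yellow look-alikes stand differently in the first and last pictures. They already lay toppled at 1.8 s, before the arm had touched anything, and I saw no contact with them.
- The bottles, ring, dowel, corkscrew and tin look unmoved.

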